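# Knock the test stand's locking pin home with the mallet

## Robot

A 6-joint arm with a two-finger parallel gripper is mounted at the origin on the work surface. World frame = base frame: x ahead of the robot, y to its left, z up, the work surface at z = 0. Lengths are in m, angles in rad, forces in N, time in s.
With the tool pointing down it reaches from about 0.35 to 0.975 m from the base axis. Payload 4.9 kg.
Tool frame: the origin (TCP) lies midway between the tips of the shut fingers; the grasp point (between the pads) lies 19 mm behind it; z points along the fingers, y is the direction in which the jaws open and shut (so a half turn about z gives the same grasp; the last joint's range is limited). The gripper opens to 85 mm and grips with 20 to 120 N. Pads are 22 mm wide; open, the fingers measure 114 mm over their backs; the gripper's body (76 mm by 85 mm) begins 54 mm behind the grasp point. The pads swing forward as they close: fully open they stand 13 mm farther back than shut.
Start: joints at [1.156, 0.053, 1.613, -0, 1.476, -0.119], TCP at [0.182, 0.598, 0.231] pointing down, gripper open.
Joint ranges: [-3.01, 3.01], [-1.01, 2.22], [0.06, 2.58], [-1.02, 4.17], [0.09, 2.62], [-3.14, 3.14]. Speed limits (rad/s): [2.57, 2.57, 3.14, 3.14, 3.14, 3.14].

## Interface

Orientations are given as a unit quaternion [w, x, y, z].
In Python, from plant import state, grab_frame, camera_params, job_done, boxes_of gives the robot as it stands.
- The arm moves only by the tool step_arm, never from a script. Its argument "steps" is a list of rows, each a list of 4 numbers: the shift along the tool's x, y, z in mm, then the turn about the tool's z in degrees. A call has 1 to 8 rows; each row shifts and turns the pose as measured when the row begins, along the tool's axes as they then stand; what a row does not reach is not made up. A row lasts 1/10 s, in which the tool goes at most 50 mm and 8.59 degrees, less where a joint would pass 70% of its speed; a pose out of reach is approached as far as the arm can. A call is refused whole if a number of a shift passes 50 or a number of a turn 8.59, either way. A call with a gripper value outside its range is refused whole. "claw" is the opening in per cent of the stroke, from 0 (shut) to 100 (fully open), set as the call begins (left out, the last holds). The fingers move at their own pace and stop on an object; the grip force is fixed at half the most. Time passes only in rows, so rows that do not move let the fingers close. It gives the time, the measured TCP pose, the force and the opening at its end, in the units of the state.
- state(): the state, without advancing time (a new reading comes with each control period).
- grab_frame(name): name is "scene" or "top"; returns (picture, depth): 400x640x3 uint8, red, green, blue; 400x640 float32, m along the optical axis (not along the pixel's ray), 0 where there is no reading.
- camera_params(name): a dict with "mtx" (3x3 intrinsics, pixels), "extrinsics" (4x4, takes a point from camera to world coordinates). Camera axes: x right, y down, z forward; pixel columns grow to the right and rows downward; lengths in m; the calibration is good to about 2 mm. A picture is of the moment at which its call begins. camera_params takes no time and is no camera call.
- job_done(): hands the job in, once; it reports no verdict.
Trained networks look in the newest picture that a camera, given by its name, has taken for a name from the list of things; names that differ only in an ending like _2 or _b are one class to them, and where a whole thing is asked for, a point or a joint stands for the part that bears it (a point fixed in the world has none). Each returns a list of dicts, best first, with "p" (0 to 1); they miss things now and then, are a little off and sometimes report something else, mostly with a low value. They report only what shows in the picture. A call takes as long as a camera call.
- boxes_of(camera, label): "box" ([left, top, width, height] in pixels, round what is visible of it).
The state is a dict: "time": time; "joint_pos": joint angles; "joint_vel": joint speeds; "joint_efforts": joint torques, N m; "tool_pos": TCP position; "tool_rot": TCP orientation; "contact_force": force on the tool from outside, world axes, zero at the start; "ft_torque": the same for the moment, N m; "gripper_width": opening from 0.0 (shut) to 1.0 (fully open).
Only numpy, scipy, OpenCV 4.12 (cv2) and the standard library are available. Lean on these libraries where they do the work, as an engineer would, in place of code of your own. Each camera call takes 0.05 s, during which the arm holds its last target. There are 200 camera calls.

## Task

Draw the mallet out of its holder by its head, stand it on the bench clear of the holder, let go, and take it again by its handle. Then, holding it by the handle, knock the raised locking pin of the test stand fully home with the flat face of the mallet's head, by one or more brisk blows rather than a slow push and never pressing the pin with the gripper. Finally stand the mallet on the bench on the face of its head again and let go; leave the jar, crucible and weight where they are.

Things in the scene. Friction and masses are not known exactly. Their poses are not given: they have to be found in the camera images.
- mallet_head (a point): Middle of the head of a 0.45 kg mallet: an upright dark steel cylinder, 46 mm in diameter, 72 mm tall, with a white band at each end and flat faces at top and bottom (this point is 36 mm above the lower face). z is the head's axis; the handle sticks out along -x. It stands stably on its face with the handle level; at the start it stands so on the bench, the handle inside the holder.
- mallet_handle (a point): Point on the axis of the mallet's square wooden handle, 75 mm along -x from the middle of the head, same height and axes: a good place to hold it for striking. The handle is 22 mm wide (y) and 22 mm tall (z), ends 150 mm from the head's axis, and with the mallet standing its underside is 25 mm above the bench.
- holder: Fixed grey plastic holder: a level sleeve 130 mm long, 60 mm wide, 63 mm tall, open at both ends and to the bench. Origin: middle of its mouth, at bench height; +x points straight out of the mouth. Inside 40 mm wide, 56 mm high, so the handle has 9 mm of room all round. The middle of the mallet's head starts 35 to 50 mm in front of the mouth; at 150 mm the handle is clear.
- stand: Fixed test stand. Origin: middle of the front edge of its base plate, at bench height; x points back over the plate (240 long, 120 wide, 15 mm thick). A steel block 64 mm square, its top 70 mm above the bench, stands at x 100 mm with the pin rising from its middle; a flat bar through it reaches 55 mm to each side (y) at height 40 mm. A round 20 mm column, 290 mm tall, stands at x 205 mm.
- stand_arm_tip (a point): Front end of the stand's white arm, on its underside, 225 mm above the bench, at x 85 mm of the stand, same axes. The arm is 20 mm wide and 25 mm thick and runs back over the pin to the column, with a gauge on top (to 265 mm). It leaves no room for a gripper over the pin; the mallet's head fits in below it from either side (y) or from the front, with the handle towards the stand's -x.
- pin_top (a point): Centre of the top of the locking pin's round flat steel head, 44 mm in diameter and 12 mm thick, on an 18 mm stem; z points up. It is at x 100 mm, y 0 of the stand, and its height is 112 mm above the bench minus the value of pin. Fully home, the head lies on the block, its top 82 mm above the bench.
- pin (a joint): How far the pin is driven down, in m: 0 is fully raised, 0.030 fully home (hard stop). Starts between 0 and 0.008. A friction catch holds it where it is left; friction 6.5 N, a spring of up to 3 N and some damping resist it, so about 7 to 14 N drive it down. A blow is brisk when it moves the pin faster than 40 mm/s.
- jar_mid (a point): Bystander: amber glass jar with a white cap, 54 mm in diameter, 90 mm tall; point half-way up. Stands between the holder and the stand, at the back.
- crucible_mid (a point): Bystander: white ceramic cup, 56 mm in diameter, 50 mm tall; point half-way up. Stands between holder and stand, in the middle.
- weight_mid (a point): Bystander: round steel weight with a knob on top, 48 mm in diameter, 70 mm tall; point half-way up. Stands between holder and stand, nearest the robot.

How it is judged:
By the outcome, as a careful person would: the job done as asked, in the order asked, and still so for the second after the job is handed in, with the robot touching nothing.
It also fails if it takes over 58 s, if anything falls off the work surface, if the arm or the gripper's body presses on something with over 40 N, if the wrist force passes 120 N, or if a joint passes its speed limit or range.

## Working session

There is one attempt and no reset: what is moved stays moved. The work goes in short steps, Python scripts to look and compute and a tool call to move; the robot and the scene stay as the last step left them, time stands still between calls to the robot, and variables do not carry over. Pictures are saved under pics/ and viewed, about 8 in all and at most 12, crops included, and the job is handed in when it is done.

Besides the shell and the picture viewer there is one more tool, called after "Emit:" in YAML: its name, and indented under it one key for each argument. step_arm: Moves the arm, as the interface text tells. Its arguments: {"type":"object","properties":{"steps":{"type":"array"},"claw":{"type":"number"}},"required":["steps"]}

```bash
mkdir -p pics; ls; cat > h.py <<'E'
import numpy as np,cv2
from plant import *
def cloud(n):
    im,d=grab_frame(n);c=camera_params(n);K=np.array(c["mtx"]);T=np.array(c["extrinsics"])
    v,u=np.mgrid[0:400,0:640];P=np.stack([(u-K[0,2])/K[0,0]*d,(v-K[1,2])/K[1,1]*d,d],-1)
    W=P@T[:3,:3].T+T[:3,3];W[d==0]=np.nan
    return im,W
def save(n,im): cv2.imwrite("pics/%s.png"%n,im[:,:,::-1])
E
python3 - <<'E'
from h import *
print(state())
for n in("top","scene"):
    im,W=cloud(n);save(n+"0",im);np.save(n+"W.npy",W)
    for l in("mallet_head","holder","stand","pin","jar_mid","crucible_mid","weight_mid"):
        for b in boxes_of(n,l)[:2]:
            x,y,w,h=map(int,b["box"]);print(n,l,round(b["p"],2),x,y,w,h,np.round(W[min(399,y+h//2),min(639,x+w//2)],3))
E
```

```text
pics
{'time': 0.0, 'joint_pos': array([ 1.15601275e+00,  5.33538013e-02,  1.61430352e+00,  2.45662331e-05,
        1.47601539e+00, -1.19006633e-01]), 'joint_vel': array([-6.79990204e-04, -6.63305473e-05, -5.21617550e-04, -1.76717503e-03,
        9.40404018e-04, -4.71779456e-04]), 'joint_efforts': array([ 2.75600087e-04, -3.93671215e+01, -3.70179391e+01, -1.20473242e-04,
        6.86994754e-03,  6.38693407e-06]), 'tool_pos': array([0.18191802, 0.59727967, 0.23005924]), 'tool_rot': array([-2.86088617e-04,  1.47351067e-01,  9.89083708e-01, -9.99980908e-04]), 'contact_force': array([0.25742321, 0.45555675, 0.36368448]), 'ft_torque': array([0.00198537, 0.00666668, 0.0091769 ]), 'gripper_width': 0.996480726915238}
top mallet_head 0.85 219 202 32 32 [0.47  0.178 0.072]
top holder 0.79 218 230 40 66 [0.374 0.171 0.061]
top holder 0.56 216 202 29 30 [0.472 0.189 0.072]
top stand 0.91 384 105 82 132 [ 0.586 -0.242  0.014]
top pin 0.78 417 178 22 19 [ 0.538 -0.221  0.108]
top jar_mid 0.93 314 101 28 37 [ 0.683 -0.015  0.088]
top jar_mid 0.55 416 180 23 21 [ 0.532 -0.218  0.111]
top crucible_mid 0.81 317 179 24 26 [ 0.535 -0.021  0.005]
top weight_mid 0.86 301 261 23 22 [0.359 0.013 0.067]
scene mallet_head 0.76 384 186 22 34 [0.501 0.179 0.072]
scene holder 0.88 367 148 41 53 [0.404 0.174 0.063]
scene stand 0.87 202 173 62 119 [ 0.561 -0.214  0.069]
scene pin 0.42 224 207 9 15 [ 0.535 -0.221  0.108]
scene jar_mid 0.85 304 262 25 37 [ 0.703 -0.024  0.092]
scene crucible_mid 0.96 299 215 22 25 [ 0.518 -0.031  0.005]
scene weight_mid 0.85 312 157 17 26 [0.369 0.002 0.047]
```

```bash
python3 - <<'E'
import numpy as np,cv2
im=cv2.imread("pics/top0.png")
cv2.imwrite("pics/v1.png",cv2.resize(im[80:320,190:490],None,fx=2.5,fy=2.5))
im=cv2.imread("pics/scene0.png")
cv2.imwrite("pics/v2.png",cv2.resize(im[120:320,180:440],None,fx=3,fy=3))
W=np.load("topW.npy").reshape(-1,3)
def sel(x0,x1,y0,y1,z0,z1):
    return W[(W[:,0]>x0)&(W[:,0]<x1)&(W[:,1]>y0)&(W[:,1]<y1)&(W[:,2]>z0)&(W[:,2]<z1)]
def rep(n,P):
    r=cv2.minAreaRect(P[:,:2].astype(np.float32)*1000); print(n,len(P),np.round(r[0],1),np.round(r[1],1),round(r[2],1),"zmed",np.round(np.median(P[:,2]),4))
rep("head",sel(.42,.54,.11,.25,.068,.08))
rep("holder",sel(.25,.45,.08,.27,.057,.0665))
rep("plate",sel(.4,.8,-.4,-.1,.009,.021))
rep("block",sel(.45,.65,-.33,-.12,.065,.076))
rep("pin",sel(.45,.65,-.33,-.12,.095,.116))
rep("arm",sel(.45,.75,-.4,-.1,.24,.256))
rep("gauge",sel(.45,.75,-.4,-.1,.257,.28))
rep("jar",sel(.62,.75,-.1,.07,.08,.1))
rep("cruc",sel(.45,.6,-.1,.07,.04,.06))
rep("wt",sel(.3,.43,-.05,.07,.04,.08))
E
```

```text
head 386 [480.  190.3] [45.7 46.2] 14.9 zmed 0.071
holder 1749 [373.5 185.8] [128.7  60.9] 1.3 zmed 0.0621
plate 3967 [ 553.9 -220.3] [240.1 121.2] 7.3 zmed 0.0142
block 532 [ 572.8 -217.4] [142.1  64.4] 7.4 zmed 0.0691
pin 414 [ 579.2 -221.6] [131.7  43. ] 0.8 zmed 0.109
arm 815 [ 587.2 -213.5] [136.7  35.3] 5.0 zmed 0.2495
gauge 552 [ 605.4 -207.1] [76.6 39.5] 27.5 zmed 0.2639
jar 405 [686.5 -16.9] [46.5 46.6] 13.3 zmed 0.0889
cruc 168 [530.6 -22.6] [53.5 52.9] 1.0 zmed 0.0484
wt 377 [353.8   7.4] [45.8 45.9] 45.4 zmed 0.0472
```

View pics/v1.png

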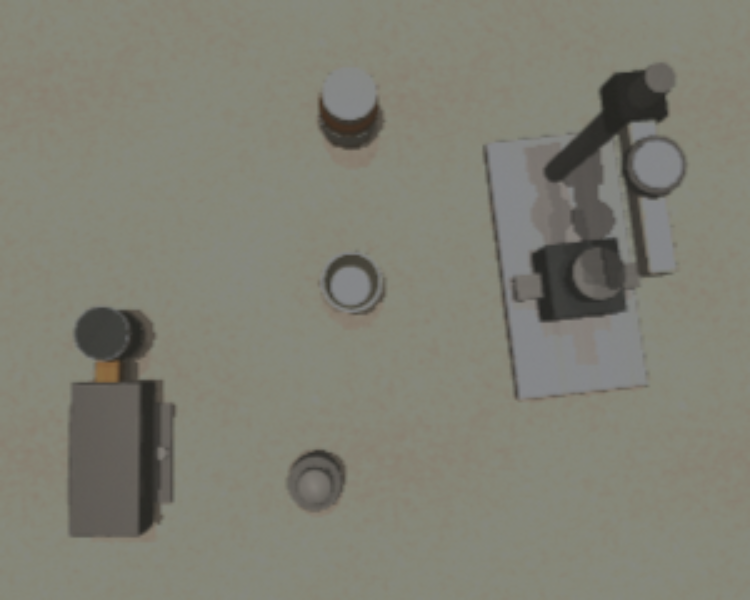

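View pics/v2.png

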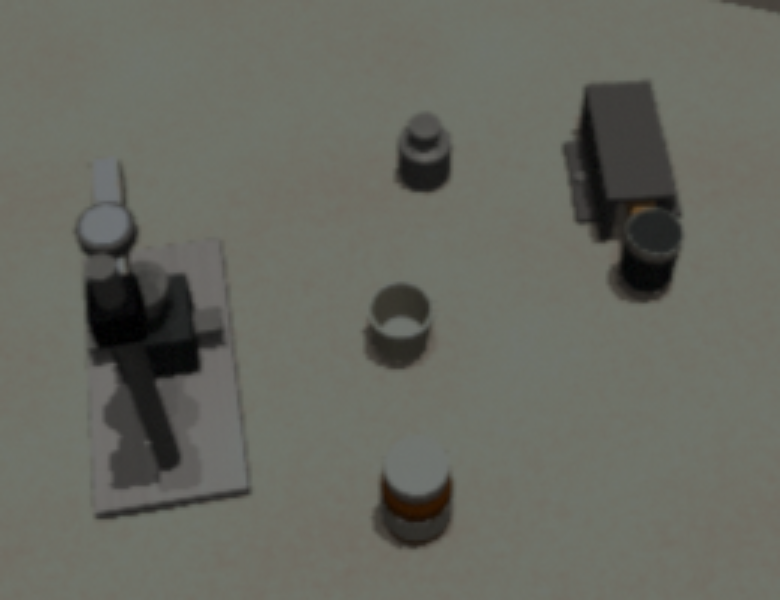

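View 1 (top): the mallet head is at crop (103,333), the holder is below it and the stand on the right. The handle shows between head and holder. View 2 (scene) agrees: all bystanders are clear of the route. I'll turn the tool first, so its jaws open across the handle.

Emit:
step_arm:
  steps:
    - [0,0,0,-6]
    - [0,0,0,-6]
    - [0,0,0,-6]
    - [0,0,0,0]
  claw: 100

```text
time: 1.2
tool_pos: [0.1822, 0.5979, 0.2314]
tool_rot: [0.0, -0.015, 1.0, 0.0]
contact_force: [0.3, 0.2, -0.8]
gripper_width: 1.002
```

```bash
cat >> h.py <<'E'
from scipy.spatial.transform import Rotation as Ro
def go(x,y,z,yaw=None):
    s=state();q=np.array(s["tool_rot"]);R=Ro.from_quat(q[[1,2,3,0]]).as_matrix()
    d=R.T@(np.array([x,y,z])-s["tool_pos"])*1000
    h=np.degrees(np.arctan2(R[1,1],R[0,1]))
    print("tcp",np.round(s["tool_pos"],4),"tool mm",np.round(d,1),"yaw(mallet)",round(h-90,2),"turn",None if yaw is None else round(-(yaw-(h-90)),2),"F",np.round(s["contact_force"],1),"w",round(s["gripper_width"],3),"t",round(s["time"],2),"tilt",np.round(R[:2,2],3))
E
python3 -c "
from h import *
go(.480,.190,.15,1.3)"
```

```text
tcp [0.1822 0.5979 0.2314] tool mm [-285.5 -416.6   81.3] yaw(mallet) 1.71 turn 0.41 F [ 0.3  0.2 -0.8] w 1.002 t 1.2 tilt [0. 0.]
```

Emit:
step_arm:
  steps:
    - [-24,-35,0,0]
    - [-24,-35,0,0]
    - [-24,-35,0,0]
    - [-24,-35,0,0]
    - [-24,-35,0,0]
    - [-24,-35,0,0]
    - [-24,-35,0,0]
    - [-24,-35,0,0]

```text
time: 2.0
tool_pos: [0.3845, 0.3167, 0.2318]
tool_rot: [0.001, -0.01, 1.0, 0.002]
contact_force: [-0.1, -0.2, 0.2]
gripper_width: 0.996
```

Emit:
step_arm:
  steps:
    - [-24,-35,10,0]
    - [-24,-35,15,0]
    - [-24,-35,15,0]
    - [0,0,0,0]
    - [0,0,0,0]

```text
time: 2.5
tool_pos: [0.4641, 0.2047, 0.1928]
tool_rot: [0.004, -0.0, 1.0, 0.002]
contact_force: [0.8, 0.4, -0.4]
gripper_width: 0.997
```

```bash
python3 -c "
from h import *
go(.480,.190,.031,1.3)"
```

```text
tcp [0.4641 0.2047 0.1928] tool mm [-14.6 -15.5 161.9] yaw(mallet) 0.01 turn -1.29 F [ 0.8  0.4 -0.4] w 0.997 t 2.5 tilt [0.008 0.005]
```

Emit:
step_arm:
  steps:
    - [-15,-15,0,-1.3]
    - [0,0,30,0]
    - [0,0,30,0]
    - [0,0,0,0]

```text
time: 2.9
tool_pos: [0.4807, 0.1935, 0.1352]
tool_rot: [0.007, -0.012, 1.0, 0.004]
contact_force: [-0.9, -0.8, -0.2]
gripper_width: 1.001
```

```bash
python3 -c "
from h import *
go(.480,.190,.031,1.3)"
```

```text
tcp [0.4807 0.1935 0.1352] tool mm [  2.3  -4.2 104.2] yaw(mallet) 1.34 turn 0.04 F [-0.9 -0.8 -0.2] w 1.001 t 2.9 tilt [0.015 0.008]
```

Emit:
step_arm:
  steps:
    - [2,-4,20,0]
    - [0,0,20,0]
    - [0,0,20,0]
    - [0,0,20,0]
    - [0,0,16,0]
    - [0,0,0,0]

```text
time: 3.5
tool_pos: [0.4843, 0.1982, 0.0479]
tool_rot: [0.014, -0.014, 1.0, 0.006]
contact_force: [0.3, 0.3, -0.6]
gripper_width: 1.002
```

```bash
python3 -c "
from h import *
go(.480,.190,.031,1.3)"
```

```text
tcp [0.4843 0.1982 0.0479] tool mm [ 5.1 -8.3 16.7] yaw(mallet) 1.64 turn 0.34 F [ 0.3  0.3 -0.6] w 1.002 t 3.5 tilt [0.028 0.013]
```

Emit:
step_arm:
  steps:
    - [5,-8,0,0]
    - [0,0,0,0]
    - [0,0,0,0]
    - [0,0,0,0]
    - [0,0,0,0]

```text
time: 4.0
tool_pos: [0.4827, 0.1917, 0.0548]
tool_rot: [0.019, -0.015, 1.0, 0.007]
contact_force: [0.4, -0.3, -0.1]
gripper_width: 1.002
```

```bash
python3 -c "
from h import *
go(.480,.190,.031,1.3)"
```

```text
tcp [0.4827 0.1917 0.0548] tool mm [ 3.7 -1.9 23.6] yaw(mallet) 1.72 turn 0.42 F [ 0.4 -0.3 -0.1] w 1.002 t 4.0 tilt [0.038 0.015]
```

Emit:
step_arm:
  steps:
    - [4,-2,25,0]
    - [0,0,4,0]

```text
time: 4.2
tool_pos: [0.4815, 0.1904, 0.0272]
tool_rot: [0.021, -0.015, 1.0, 0.008]
contact_force: [-1.1, -0.5, -0.7]
gripper_width: 0.996
```

Emit:
step_arm:
  steps:
    - [0,0,1.5,0]
    - [0,0,1.5,0]
    - [0,0,1.5,0]
    - [0,0,1.5,0]
    - [0,0,1.5,0]
  claw: 0

```text
time: 4.7
tool_pos: [0.4834, 0.1907, 0.0244]
tool_rot: [0.021, -0.015, 1.0, 0.007]
contact_force: [-7.1, -1.7, 9.5]
gripper_width: 0.525
```

```bash
python3 -c "
from h import *
go(.620,.1935,.034,1.3)"
```

```text
tcp [0.4834 0.1907 0.0244] tool mm [-136.9   -1.2   -4. ] yaw(mallet) 1.73 turn 0.43 F [-7.1 -1.7  9.5] w 0.525 t 4.7 tilt [0.041 0.015]
```

Emit:
step_arm:
  steps:
    - [0,0,-2,0]
    - [-30,0,0,0]
    - [-30,0,1,0]

```text
time: 5.0
tool_pos: [0.5396, 0.1924, 0.0258]
tool_rot: [0.017, -0.016, 1.0, 0.007]
contact_force: [0.1, -0.3, -3.2]
gripper_width: 0.527
```

```bash
python3 -c "
from h import *
go(.620,.1935,.029,1.3)"
```

```text
tcp [0.5396 0.1924 0.0258] tool mm [-80.5  -1.5  -0.4] yaw(mallet) 1.82 turn 0.52 F [ 0.1 -0.3 -3.2] w 0.527 t 5.0 tilt [0.035 0.014]
```

Emit:
step_arm:
  steps:
    - [-30,0,0,0]
    - [-30,0,0,0]
    - [-22,0,0,0]
    - [0,0,0,0]

```text
time: 5.4
tool_pos: [0.626, 0.1946, 0.0264]
tool_rot: [0.017, -0.015, 1.0, 0.007]
contact_force: [-0.9, -0.3, -3.0]
gripper_width: 0.527
```

```bash
python3 -c "
from h import *
go(.620,.1935,.0245,1.3)
im,W=cloud('top');save('v3',cv2.resize(im[150:310,190:350],None,fx=3,fy=3))"
```

```text
tcp [0.626  0.1946 0.0264] tool mm [ 6.1 -1.   1.7] yaw(mallet) 1.78 turn 0.48 F [-0.9 -0.3 -3. ] w 0.527 t 5.4 tilt [0.034 0.014]
```

View pics/v3.png

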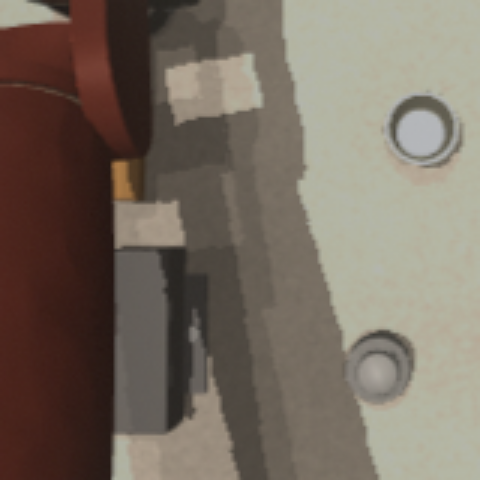

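The handle (orange, crop row 160–200) is fully out, ending about 35 mm before the holder's mouth (row 247). I'll set the mallet down and let go.

Emit:
step_arm:
  steps:
    - [0,0,3,0]
    - [0,0,2,0]
    - [0,0,1,0]

```text
time: 5.75
tool_pos: [0.6235, 0.1947, 0.0246]
tool_rot: [0.015, -0.016, 1.0, 0.006]
contact_force: [1.0, -0.5, -1.9]
gripper_width: 0.524
```

Emit:
step_arm:
  steps:
    - [0,0,0,0]
    - [0,0,0,0]
    - [0,0,0,0]
    - [0,0,0,0]
  claw: 100

```text
time: 6.15
tool_pos: [0.6218, 0.1953, 0.025]
tool_rot: [0.016, -0.016, 1.0, 0.006]
contact_force: [-0.6, 0.1, 0.3]
gripper_width: 1.002
```

Emit:
step_arm:
  steps:
    - [0,0,-40,0]
    - [0,0,-40,0]
    - [0,0,-40,0]
    - [25,-35,0,0]
    - [25,-35,0,0]
    - [25,-35,0,0]

```text
time: 6.75
tool_pos: [0.5465, 0.0868, 0.1462]
tool_rot: [0.016, -0.02, 1.0, 0.006]
contact_force: [-0.1, -0.5, 0.4]
gripper_width: 1.0
```

```bash
python3 - <<'E'
from h import *
go(.545,.193,.017,1.3)
im,W=cloud('top');save('v4',cv2.resize(im[130:310,190:350],None,fx=3,fy=3));W=W.reshape(-1,3)
def rep(n,x0,x1,y0,y1,z0,z1):
    P=W[(W[:,0]>x0)&(W[:,0]<x1)&(W[:,1]>y0)&(W[:,1]<y1)&(W[:,2]>z0)&(W[:,2]<z1)]
    if len(P)<5: print(n,len(P));return
    r=cv2.minAreaRect(P[:,:2].astype(np.float32)*1000); print(n,len(P),np.round(r[0],1),np.round(r[1],1),round(r[2],1),np.median(P[:,2]).round(4))
rep("head",.58,.68,.13,.25,.062,.082)
rep("handle",.45,.62,.13,.25,.038,.056)
E
```

```text
tcp [0.5465 0.0868 0.1462] tool mm [  1.5 104.7 130.4] yaw(mallet) 2.28 turn 0.98 F [-0.1 -0.5  0.4] w 1.0 t 6.75 tilt [0.032 0.013]
head 0
handle 325 [504.5 194.3] [68.6 23. ] 0.5 0.0457
```

View pics/v4.png

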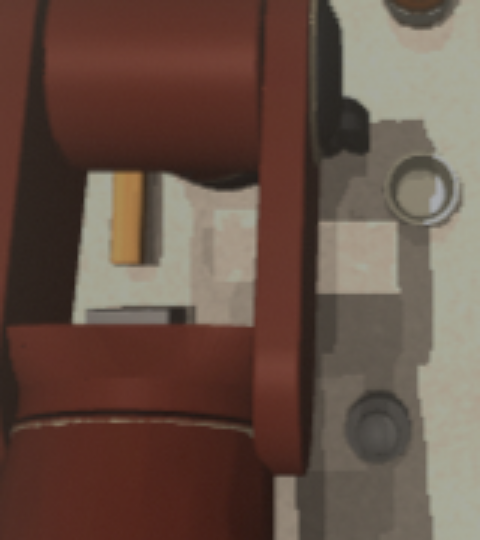

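The view shows the handle (orange, crop column 128, rows 170–265) clear of the holder edge at row 310. The depth puts the handle's end at x = 0.470, yaw about 0.5°. I'll go over the handle.

Emit:
step_arm:
  steps:
    - [1,36,0,1.3]
    - [1,36,10,0]
    - [0,33,20,0]
    - [0,0,20,0]

```text
time: 7.2
tool_pos: [0.5415, 0.1879, 0.098]
tool_rot: [0.017, -0.002, 1.0, 0.005]
contact_force: [0.9, 0.0, -0.8]
gripper_width: 0.996
```

```bash
python3 -c "
from h import *
go(.543,.1947,.017,.7)"
```

```text
tcp [0.5415 0.1879 0.098 ] tool mm [ 1.3  5.9 81.1] yaw(mallet) 0.24 turn -0.46 F [ 0.9  0.  -0.8] w 0.996 t 7.2 tilt [0.035 0.01 ]
```

Emit:
step_arm:
  steps:
    - [1,6,27,-0.5]
    - [0,0,27,0]
    - [0,0,25,0]

```text
time: 7.5
tool_pos: [0.5443, 0.1972, 0.0181]
tool_rot: [0.02, -0.008, 1.0, 0.006]
contact_force: [-0.6, -0.5, -0.5]
gripper_width: 0.999
```

```bash
python3 -c "
from h import *
go(.543,.1947,.017,.7)"
```

```text
tcp [0.5443 0.1972 0.0181] tool mm [ 1.4 -2.5  1. ] yaw(mallet) 0.93 turn 0.23 F [-0.6 -0.5 -0.5] w 0.999 t 7.5 tilt [0.039 0.012]
```

Emit:
step_arm:
  steps:
    - [1,-2,2,0]
    - [0,0,1,0]
    - [0,0,1,0]
    - [0,0,1,0]
    - [0,0,1,0]
    - [0,0,1,0]
    - [0,0,0,0]
  claw: 0

```text
time: 8.2
tool_pos: [0.5423, 0.1948, 0.0117]
tool_rot: [0.018, -0.008, 1.0, 0.005]
contact_force: [0.4, -0.3, -2.4]
gripper_width: 0.249
```

```bash
python3 -c "
from h import *
go(.543,.1947,.15,.7)"
```

```text
tcp [0.5423 0.1948 0.0117] tool mm [  -5.6    1.3 -138.2] yaw(mallet) 0.9 turn 0.2 F [ 0.4 -0.3 -2.4] w 0.249 t 8.2 tilt [0.035 0.011]
```

Emit:
step_arm:
  steps:
    - [0,0,-20,0]
    - [0,0,-35,0]
    - [0,0,-35,0]
    - [0,0,-35,0]
    - [0,0,-10,0]

```text
time: 8.7
tool_pos: [0.5322, 0.1922, 0.1426]
tool_rot: [0.01, -0.008, 1.0, 0.004]
contact_force: [0.6, 0.7, -2.4]
gripper_width: 0.246
```

```bash
python3 - <<'E'
from h import *
go(.4568,-.10,.146,7.3)
im,W=cloud('scene');save('v5',cv2.resize(im[90:330,180:480],None,fx=2.5,fy=2.5));np.save("sW.npy",W)
W=W.reshape(-1,3)
P=W[(W[:,0]>.58)&(W[:,0]<.68)&(W[:,1]>.15)&(W[:,1]<.24)&(W[:,2]>.185)&(W[:,2]<.24)]
print(len(P),np.round(P[:,2].max(),4)); r=cv2.minAreaRect(P[:,:2].astype(np.float32)*1000);print(r)
A=np.c_[P[:,:2],np.ones(len(P))]
T=P[P[:,2]>np.percentile(P[:,2],50)];A=np.c_[T[:,:2]-T[:,:2].mean(0),np.ones(len(T))];print(np.linalg.lstsq(A,T[:,2],rcond=None)[0],T.mean(0),len(T))
E
```

```text
tcp [0.5322 0.1922 0.1426] tool mm [  79.8 -291.    -7.4] yaw(mallet) 0.89 turn -6.41 F [ 0.6  0.7 -2.4] w 0.246 t 8.7 tilt [0.021 0.008]
420 0.2065
((614.9275512695312, 190.47015380859375), (45.59584426879883, 47.10661315917969), 6.699082374572754)
[-0.00902015 -0.007523    0.20248223] [0.61352566 0.18944432 0.20248223] 210
```

View pics/v5.png

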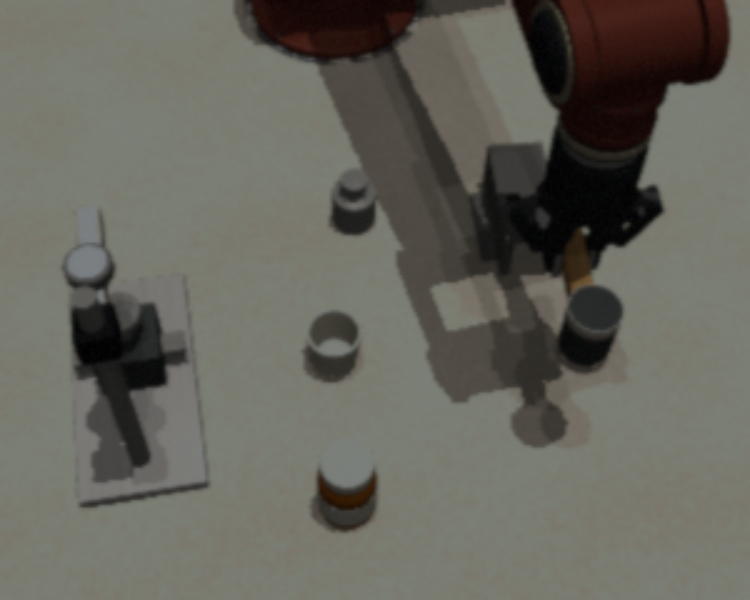

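The mallet hangs level in the grip: head at (0.615, 0.190), top at 0.2025, lower face about 0.131. It is clear of all the bystanders. I'll carry it over to the stand.

Emit:
step_arm:
  steps:
    - [10,-36,-2,-1.6]
    - [10,-36,-1,-1.6]
    - [10,-36,-1,-1.6]
    - [10,-36,-1,-1.6]
    - [10,-36,-1,0]
    - [10,-36,-1,0]
    - [10,-36,-1,0]
    - [5,-20,-1,0]

```text
time: 9.55
tool_pos: [0.4716, -0.0913, 0.1283]
tool_rot: [-0.002, -0.07, 0.998, 0.006]
contact_force: [0.3, -0.4, -3.3]
gripper_width: 0.251
```

```bash
python3 -c "
from h import *
go(.4537,-.2331,.146,7.3)"
```

```text
tcp [ 0.4716 -0.0913  0.1283] tool mm [  37.6 -137.7  -19.3] yaw(mallet) 8.01 turn 0.71 F [ 0.3 -0.4 -3.3] w 0.251 t 9.55 tilt [-0.005  0.011]
```

Emit:
step_arm:
  steps:
    - [8,0,-12,-0.7]
    - [8,-10,-12,0]
    - [8,-30,-3,0]
    - [6,-30,-3,0]

```text
time: 9.95
tool_pos: [0.4453, -0.1663, 0.1456]
tool_rot: [-0.01, -0.076, 0.997, 0.01]
contact_force: [-0.2, -0.7, -3.4]
gripper_width: 0.249
```

```bash
python3 -c "
from h import *
go(.4537,-.2331,.146,7.3)"
```

```text
tcp [ 0.4453 -0.1663  0.1456] tool mm [  1.8 -67.3  -1.8] yaw(mallet) 8.69 turn 1.39 F [-0.2 -0.7 -3.4] w 0.249 t 9.95 tilt [-0.022  0.018]
```

Emit:
step_arm:
  steps:
    - [1,-33,-2,0.7]
    - [0,-33,-2,0.7]

```text
time: 10.15
tool_pos: [0.4511, -0.2327, 0.1428]
tool_rot: [-0.013, -0.064, 0.998, 0.011]
contact_force: [0.4, 0.9, -4.0]
gripper_width: 0.251
```

```bash
python3 - <<'E'
from h import *
for n in("scene","top"):
    im,W=cloud(n);save("s_"+n,im);np.save("p_%s.npy"%n,W)
go(.4537,-.2331,.146,7.3)
a=cv2.imread("pics/s_scene.png")[150:310,160:290];b=cv2.imread("pics/s_top.png")[90:250,370:500]
cv2.imwrite("pics/v6.png",cv2.resize(np.hstack([a,b]),None,fx=3,fy=3))
W=np.load("p_scene.npy").reshape(-1,3)
P=W[(W[:,0]>.47)&(W[:,0]<.58)&(W[:,1]>-.28)&(W[:,1]<-.17)&(W[:,2]>.185)&(W[:,2]<.218)]
print(len(P)); r=cv2.minAreaRect(P[:,:2].astype(np.float32)*1000);print(r,np.percentile(P[:,2],[5,50,95]))
E
```

```text
tcp [ 0.4515 -0.2349  0.1431] tool mm [-2.4  1.6 -3. ] yaw(mallet) 7.07 turn -0.23 F [-1.   0.6 -3.3] w 0.248 t 10.25 tilt [-0.028  0.019]
159
((498.18310546875, -226.56903076171875), (108.15267181396484, 51.52091598510742), 37.96913528442383) [0.18765138 0.19766611 0.21474822]
```

View pics/v6.png

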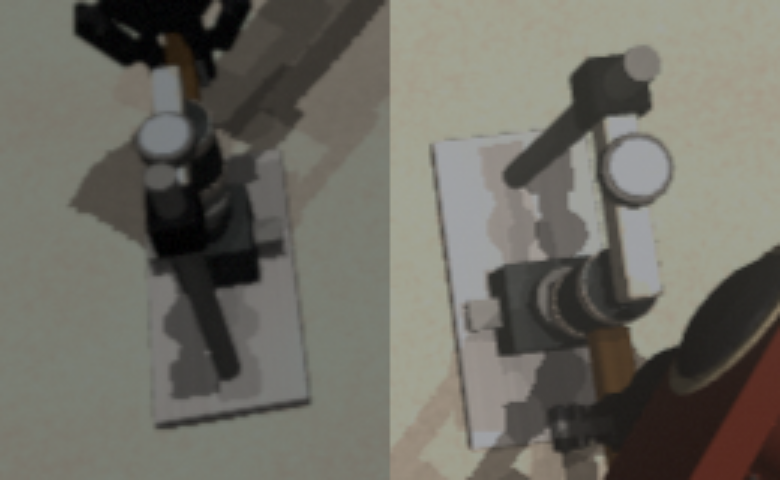

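The left half (scene) and the right half (top) both show the head under the arm, directly over the pin, with the handle towards the robot. I'll strike a first blow from about 20 mm above.

Emit:
step_arm:
  steps:
    - [-3,1,42,0]

```text
time: 10.35
tool_pos: [0.457, -0.2366, 0.1059]
tool_rot: [-0.009, -0.061, 0.998, 0.006]
contact_force: [-4.6, -1.6, 10.0]
gripper_width: 0.251
```

```bash
cat > chk.py <<'E'
from h import *
import sys
go(.4537,-.2331,.146,7.3)
n=sys.argv[1]
for c in("scene","top"):
    im,W=cloud(c);save(n+c,im)
    W=W.reshape(-1,3);P=W[(W[:,0]>.47)&(W[:,0]<.60)&(W[:,1]>-.28)&(W[:,1]<-.17)&(W[:,2]>.078)&(W[:,2]<.215)]
    print(c,np.histogram(P[:,2],bins=np.arange(.078,.218,.004)))
a=cv2.imread("pics/%sscene.png"%n)[150:310,160:290];b=cv2.imread("pics/%stop.png"%n)[90:250,370:500]
cv2.imwrite("pics/%s.png"%n,cv2.resize(np.hstack([a,b]),None,fx=3,fy=3))
E
python3 chk.py b1
```

```text
tcp [ 0.457  -0.2366  0.1059] tool mm [  3.5   4.4 -40. ] yaw(mallet) 6.98 turn -0.32 F [-4.6 -1.6 10. ] w 0.251 t 10.35 tilt [-0.018  0.012]
scene (array([ 1,  7,  7, 15, 12, 11,  9, 11,  7,  8, 12,  7, 12, 11, 14, 28, 18,
        9, 12, 16, 21, 35, 57, 12, 11,  9, 11, 17, 22, 14, 25, 19, 27, 25]), array([0.078, 0.082, 0.086, 0.09 , 0.094, 0.098, 0.102, 0.106, 0.11 ,
       0.114, 0.118, 0.122, 0.126, 0.13 , 0.134, 0.138, 0.142, 0.146,
       0.15 , 0.154, 0.158, 0.162, 0.166, 0.17 , 0.174, 0.178, 0.182,
       0.186, 0.19 , 0.194, 0.198, 0.202, 0.206, 0.21 , 0.214]))
top (array([  2,   9,  11,  12,  21,  14,  12,  10,  17,  28,  27,  24, 116,
       106,  10,   8,  16,  10,  95, 341,   1,   0,   0,   0,   0,   0,
         0,   0,   0,   0,   0,   0,   0,   0]), array([0.078, 0.082, 0.086, 0.09 , 0.094, 0.098, 0.102, 0.106, 0.11 ,
       0.114, 0.118, 0.122, 0.126, 0.13 , 0.134, 0.138, 0.142, 0.146,
       0.15 , 0.154, 0.158, 0.162, 0.166, 0.17 , 0.174, 0.178, 0.182,
       0.186, 0.19 , 0.194, 0.198, 0.202, 0.206, 0.21 , 0.214]))
```

```bash
python3 -c "
from h import *
go(.4537,-.2331,.146,7.3)"
```

```text
tcp [ 0.4513 -0.2317  0.0963] tool mm [ -0.7  -0.4 -49.7] yaw(mallet) 7.0 turn -0.3 F [ 0.4 -0.6 -2.7] w 0.249 t 10.45 tilt [-0.032  0.023]
```

View pics/b1.png

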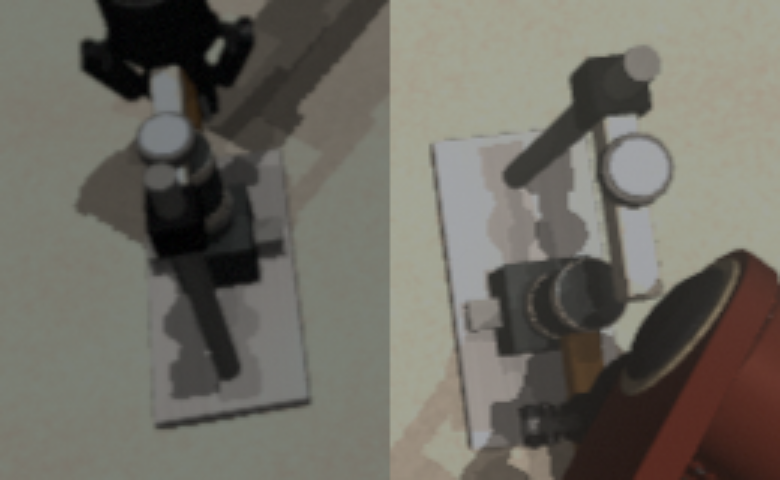

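The pin is near home. I'll raise the head and strike again, a little deeper.

Emit:
step_arm:
  steps:
    - [0,0,-28,0]
    - [0,0,36,0]

```text
time: 10.65
tool_pos: [0.4523, -0.2318, 0.0909]
tool_rot: [-0.015, -0.062, 0.998, 0.011]
contact_force: [-15.6, -3.3, 28.1]
gripper_width: 0.253
```

```bash
python3 -c "
from h import *
go(.4537,-.2331,.146,7.3)
grab_frame('top');go(.4537,-.2331,.146,7.3)"
```

```text
tcp [ 0.4523 -0.2318  0.0909] tool mm [  0.3  -0.2 -55.1] yaw(mallet) 7.09 turn -0.21 F [-15.6  -3.3  28.1] w 0.253 t 10.65 tilt [-0.031  0.021]
tcp [ 0.4463 -0.228   0.0806] tool mm [ -4.1  -3.7 -65.8] yaw(mallet) 7.04 turn -0.26 F [-1.6 -1.1  4. ] w 0.246 t 10.7 tilt [-0.044  0.029]
```

Emit:
step_arm:
  steps:
    - [0,0,-25,0]
    - [0,0,-10,0]

```text
time: 10.9
tool_pos: [0.4441, -0.2254, 0.1118]
tool_rot: [-0.026, -0.063, 0.997, 0.02]
contact_force: [1.2, -0.1, -3.3]
gripper_width: 0.25
```

```bash
python3 chk.py b2 | grep tcp
```

```text
tcp [ 0.4441 -0.2254  0.1118] tool mm [ -6.8  -7.3 -35. ] yaw(mallet) 7.11 turn -0.19 F [ 1.2 -0.1 -3.3] w 0.25 t 10.9 tilt [-0.055  0.037]
```

View pics/b2.png

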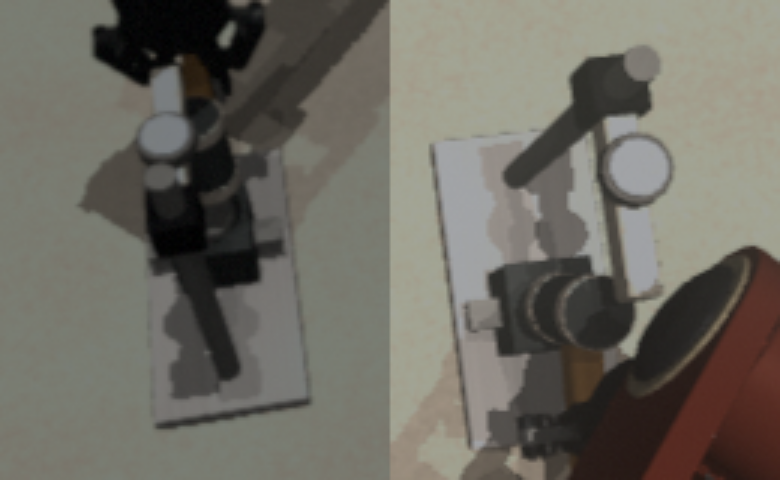

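Emit:
step_arm:
  steps:
    - [0,36,-6,0]
    - [0,36,-6,0]
    - [0,36,-6,0]
    - [0,30,-4,0]

```text
time: 11.4
tool_pos: [0.4249, -0.086, 0.1362]
tool_rot: [-0.03, -0.06, 0.998, 0.022]
contact_force: [0.3, -0.0, -3.8]
gripper_width: 0.25
```

```bash
python3 chk.py b3 | grep tcp; python3 - <<'E'
from h import *
go(.5,.1,.1,0)
for c in("scene","top"):
    im,W=cloud(c);W=W.reshape(-1,3);q=W-[.534,-.2228,0]
    P=W[(np.hypot(q[:,0],q[:,1])<.020)&(W[:,2]<.13)&(W[:,2]>.06)]
    R=W[(np.abs(q[:,:2]).max(1)<.036)&(W[:,2]<.075)&(W[:,2]>.06)]
    print(c,len(P),np.percentile(P[:,2],[10,25,50,75,90]).round(4),"block",np.median(R[:,2]).round(4),len(R))
    if c=="scene":
        H=W[(W[:,0]>.47)&(W[:,0]<.57)&(W[:,1]>-.13)&(W[:,1]<-.01)&(W[:,2]>.10)]
        print("head",len(H),H[:,2].max())
E
```

```text
tcp [ 0.4249 -0.086   0.1362] tool mm [ -10.2 -148.9  -17.5] yaw(mallet) 6.78 turn -0.52 F [ 0.3 -0.  -3.8] w 0.25 t 11.4 tilt [-0.062  0.041]
tcp [ 0.4249 -0.0847  0.1362] tool mm [-99.5 172.2  39.1] yaw(mallet) 7.02 turn 7.02 F [ 0.5 -0.7 -3.6] w 0.252 t 11.5 tilt [-0.062  0.041]
scene 128 [0.0788 0.0807 0.0819 0.0828 0.0839] block 0.0693 234
head 2605 0.45857017811134837
top 277 [0.0797 0.0805 0.0814 0.0824 0.083 ] block 0.0692 563
```

View pics/b3.png

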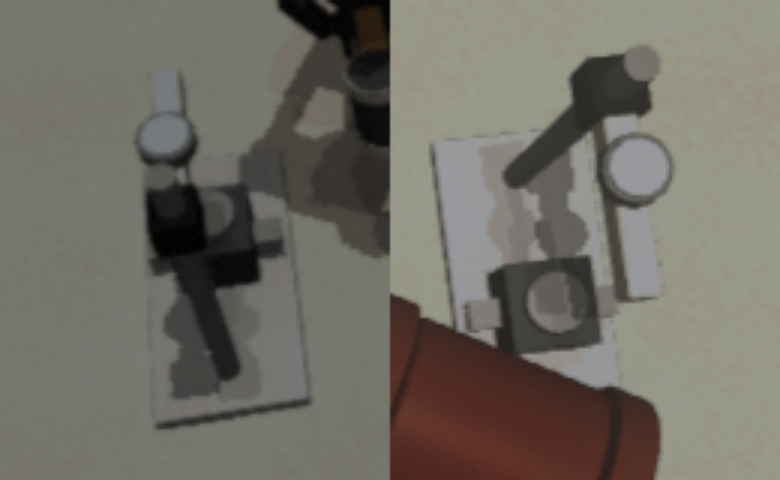

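The pin head lies flat on the block: it reads 12.2–12.6 mm above the block top in the two cameras, against 12 mm when home. I'll carry the mallet to open bench and set it down.

Emit:
step_arm:
  steps:
    - [-21,36,-3,0]
    - [-21,36,-3,0]
    - [-21,36,-3,0]
    - [-21,36,-3,0]
    - [-18,32,-3,0]

```text
time: 12.1
tool_pos: [0.5087, 0.0966, 0.1496]
tool_rot: [-0.032, -0.052, 0.998, 0.02]
contact_force: [0.8, -0.4, -3.3]
gripper_width: 0.247
```

```bash
cat > m.py <<'E'
from h import *
import sys
go(.5,.1,.02,0)
s=state();p=s["tool_pos"]
im,W=cloud("scene");save(sys.argv[1],cv2.resize(im[90:330,300:500],None,fx=2.5,fy=2.5));W=W.reshape(-1,3)
P=W[(W[:,0]>p[0]+.045)&(W[:,0]<p[0]+.12)&(abs(W[:,1]-p[1]-.008)<.05)&(W[:,2]<p[2]+.09)&(W[:,2]>p[2]-.06)]
zs=P[:,2];print(len(P),np.percentile(zs,[2,98]).round(3))
T=P[zs>np.percentile(zs,60)];A=np.c_[T[:,:2]-T[:,:2].mean(0),np.ones(len(T))]
for k in range(5):
    c=np.linalg.lstsq(A,T[:,2],rcond=None)[0];r=abs(T[:,2]-A@c);g=r<max(.003,np.median(r)*1.5);T=T[g];A=A[g]
print("top slope x,y,z",c.round(3),T.mean(0).round(4),len(T),cv2.minAreaRect(T[:,:2].astype(np.float32)*1000))
E
python3 m.py c1
```

```text
tcp [0.5087 0.0966 0.1496] tool mm [  0.2  -1.5 129.9] yaw(mallet) 5.93 turn 5.93 F [ 0.8 -0.4 -3.3] w 0.247 t 12.1 tilt [-0.067  0.037]
763 [0.156 0.225]
top slope x,y,z [0.106 0.04  0.222] [0.5874 0.0998 0.222 ] 281 ((586.789306640625, 99.61088562011719), (45.57388687133789, 44.41175842285156), 88.000732421875)
```

View pics/c1.png

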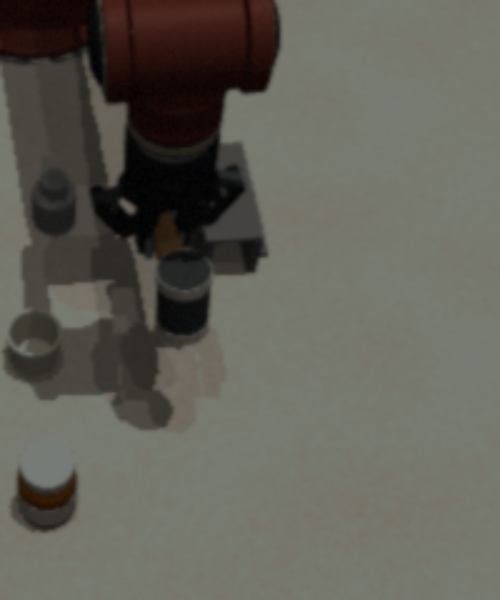

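The mallet is held with the head pitched about 6° up: the blow turned it in the grip. Drift under load brings it back, so I'll descend slowly and then re-measure.

Emit:
step_arm:
  steps:
    - [0,0,14,0]
    - [0,0,14,0]
    - [0,0,14,0]
    - [0,0,14,0]
    - [0,0,14,0]
    - [0,0,10,0]
    - [0,0,0,0]

```text
time: 12.85
tool_pos: [0.5015, 0.1002, 0.0583]
tool_rot: [-0.036, -0.051, 0.998, 0.022]
contact_force: [0.2, -0.5, -4.1]
gripper_width: 0.248
```

```bash
python3 m.py c2
```

```text
tcp [0.5015 0.1002 0.0583] tool mm [-1.2 -1.9 38.3] yaw(mallet) 5.77 turn 5.77 F [ 0.2 -0.5 -4.1] w 0.248 t 12.85 tilt [-0.075  0.041]
1408 [-0.001  0.133]
top slope x,y,z [-0.522  0.076  0.119] [0.5802 0.1027 0.1238] 125 ((582.52880859375, 103.01178741455078), (44.56249237060547, 41.67179489135742), 88.30955505371094)
```

Emit:
step_arm:
  steps:
    - [0,0,-1,0]
    - [0,0,-1,0]
    - [0,0,-1,0]
    - [0,0,-1,0]
    - [0,0,-1,0]
    - [0,0,-1,0]
    - [0,0,-1,0]
    - [0,0,-1,0]

```text
time: 13.7
tool_pos: [0.506, 0.1002, 0.0719]
tool_rot: [-0.032, -0.051, 0.998, 0.022]
contact_force: [-0.5, 0.3, -5.7]
gripper_width: 0.248
```

Emit:
step_arm:
  steps:
    - [0,0,-1,0]
    - [0,0,-1,0]
    - [0,0,-1,0]
    - [0,0,-1,0]
    - [0,0,-1,0]
    - [0,0,-1,0]
    - [0,0,-1,0]
    - [0,0,-1,0]

```text
time: 14.5
tool_pos: [0.5063, 0.0998, 0.0803]
tool_rot: [-0.032, -0.051, 0.998, 0.022]
contact_force: [0.4, 0.4, -3.1]
gripper_width: 0.249
```

```bash
sed -i 's/P=W\[(W/R=W;P=W[(W/; s/+.045)/+.058)/' m.py; python3 m.py c3
```

```text
tcp [0.5063 0.0998 0.0803] tool mm [ 2.5 -2.  60.6] yaw(mallet) 5.82 turn 5.82 F [ 0.4  0.4 -3.1] w 0.249 t 14.5 tilt [-0.066  0.041]
659 [0.086 0.156]
top slope x,y,z [0.072 0.053 0.153] [0.5861 0.1023 0.1526] 248 ((585.5668334960938, 101.6089859008789), (41.270328521728516, 46.20878219604492), 1.4559794664382935)
```

The tool holds steady here, and the head's lower face is about level with the TCP. I'll descend to near the bench.

Emit:
step_arm:
  steps:
    - [2,0,15,0]
    - [0,0,15,0]
    - [0,0,15,0]
    - [0,0,10,0]

```text
time: 14.95
tool_pos: [0.5014, 0.1019, 0.0234]
tool_rot: [-0.03, -0.051, 0.998, 0.022]
contact_force: [-0.2, 0.4, -3.2]
gripper_width: 0.247
```

Emit:
step_arm:
  steps:
    - [0,0,5,0]

```text
time: 15.05
tool_pos: [0.4997, 0.1022, 0.0165]
tool_rot: [-0.031, -0.051, 0.998, 0.022]
contact_force: [0.3, -0.5, -4.3]
gripper_width: 0.25
```

Emit:
step_arm:
  steps:
    - [0,0,7,0]

```text
time: 15.15
tool_pos: [0.4992, 0.1025, 0.0089]
tool_rot: [-0.032, -0.051, 0.998, 0.022]
contact_force: [0.3, -0.6, -4.4]
gripper_width: 0.253
```

Emit:
step_arm:
  steps:
    - [0,0,2,0]

```text
time: 15.25
tool_pos: [0.4982, 0.1026, 0.0058]
tool_rot: [-0.032, -0.051, 0.998, 0.022]
contact_force: [-0.4, 0.2, -3.5]
gripper_width: 0.25
```

Emit:
step_arm:
  steps:
    - [0,0,1.5,0]

```text
time: 15.35
tool_pos: [0.4983, 0.1026, 0.0043]
tool_rot: [-0.032, -0.051, 0.998, 0.022]
contact_force: [0.3, 0.0, -4.0]
gripper_width: 0.246
```

Emit:
step_arm:
  steps:
    - [0,0,0.5,0]

```text
time: 15.45
tool_pos: [0.4985, 0.1027, 0.0039]
tool_rot: [-0.032, -0.051, 0.998, 0.022]
contact_force: [0.6, -0.5, -3.2]
gripper_width: 0.251
```

Emit:
step_arm:
  steps:
    - [0,0,0,0]
    - [0,0,0,0]
    - [0,0,0,0]
    - [0,0,0,0]
    - [0,0,0,0]
  claw: 100

```text
time: 15.95
tool_pos: [0.504, 0.1029, 0.009]
tool_rot: [-0.026, -0.052, 0.998, 0.022]
contact_force: [0.7, 0.2, 0.1]
gripper_width: 1.0
```

Emit:
step_arm:
  steps:
    - [0,0,-15,0]
    - [0,0,-25,0]
    - [0,0,-35,0]
    - [0,0,-40,0]
    - [0,0,-40,0]
    - [35,0,-30,0]
    - [35,0,-20,0]
    - [0,0,0,0]

```text
time: 16.75
tool_pos: [0.4446, 0.0862, 0.2339]
tool_rot: [-0.024, -0.052, 0.998, 0.022]
contact_force: [0.6, 0.2, -0.1]
gripper_width: 1.001
```

```bash
python3 - <<'E'
from h import *
go(.5,.1,.02,0)
im,W=cloud("scene");save("d1",cv2.resize(im[90:330,180:480],None,fx=2.5,fy=2.5));W=W.reshape(-1,3)
def f(n,x,y,z0,z1,r=.035):
    P=W[(np.hypot(W[:,0]-x,W[:,1]-y)<r)&(W[:,2]>z0)&(W[:,2]<z1)]
    A=np.c_[P[:,:2]-P[:,:2].mean(0),np.ones(len(P))];c=np.linalg.lstsq(A,P[:,2],rcond=None)[0]
    print(n,len(P),np.round(cv2.minAreaRect(P[:,:2].astype(np.float32)*1000)[0],1),c.round(4))
f("head",.578,.107,.064,.08);f("pin",.534,-.2228,.076,.12,.02);f("block",.534,-.2228,.064,.075,.045)
f("jar",.687,-.017,.08,.1);f("cruc",.5306,-.0226,.04,.06);f("wt",.354,.007,.04,.08)
E
```

```text
tcp [0.4446 0.0862 0.2339] tool mm [-66.   -1.8 211.3] yaw(mallet) 5.86 turn 5.86 F [ 0.6  0.2 -0.1] w 1.001 t 16.75 tilt [-0.049  0.041]
head 302 [583.3 108.8] [-0.0266  0.0097  0.0716]
pin 120 [ 532.8 -216. ] [0.001  0.0201 0.0817]
block 215 [ 536.6 -224.9] [0.0021 0.0017 0.0694]
jar 382 [689.9 -19.9] [-0.056   0.0232  0.0893]
cruc 169 [533.2 -24.3] [ 0.0186 -0.0077  0.0474]
wt 232 [360.5   3.7] [-0.4134  0.0212  0.0549]
```

View pics/d1.png

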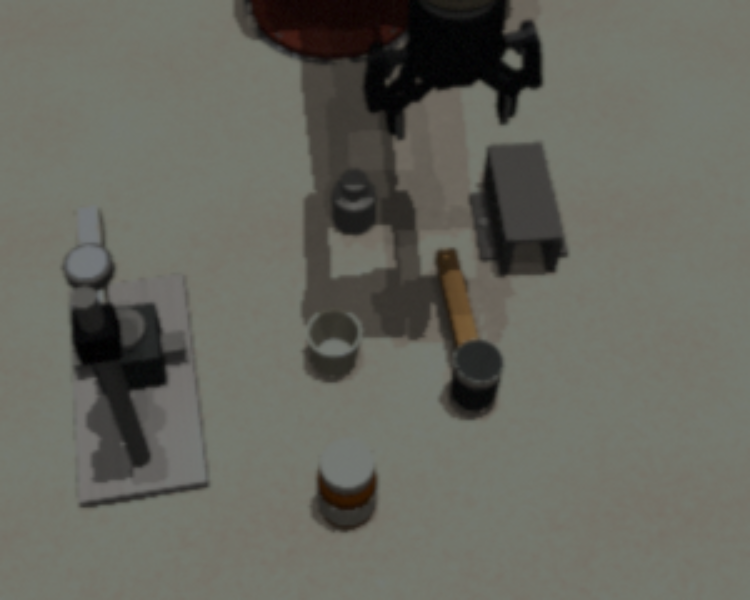

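The mallet stands on its face at crop (475,375) with the handle level. The pin disc lies on the block at (128,325), and the jar, crucible and weight are where they were. I'll hand it in.

```bash
python3 -c "
from plant import *
print(job_done())"
```

```text
the job is handed in; nothing more can be done
None
```

The job is done and handed in at about 17 s of the 58 s allowed. I drew the mallet out by its head, stood it clear of the holder and took it again by the handle. Two quick blows with the head drove the pin home. I then stood the mallet on open bench between the holder and the crucible and let go.

**Last checks**
- **Mallet:** it stands on its face with the top at 71.6 mm (72 mm expected), and the gripper is well clear.
- **Pin:** its top reads 12.2–12.6 mm above the block, against 12 mm when fully home. That is within camera error, but it can't rule out a few tenths of a millimetre short. The second blow showed 28 N at its end, about twice what drives the pin.
- **Jar, crucible and weight:** they look untouched. Jar and crucible read within 4 mm of the start. The weight read about 7 mm off in the last scene-camera fit, but that fit took in its knob and side and was made with a different camera from the first.

**Not as clean as planned**
- **Tilt at the blows:** the tool's tilt drifted, so the head came down an estimated 3–4° off level.
- **Slip in the grip:** the second blow turned the mallet in the grip, leaving the head pitched about 6° up. I let it go about 1 mm above the bench, and it settled flat.
- **Pin speed:** I did not measure it. The tool's blows averaged a few hundred mm/s, but the arm also settled down by about 10 mm just after each one.

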